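# Set the tray support of a kitchen scale

### The arm

A 6-joint arm with a two-finger parallel gripper is mounted at the origin on a cart in front of the work surface, level with it; the furniture and walls round the work are solid. World frame = base frame: x ahead of the robot, y to its left, z up, the work surface at z = 0. Lengths are in mm, angles in rad, forces in N, time in s.
With the tool pointing down it reaches from about 325 to 900 mm from the base axis. Payload 6.1 kg.
Tool frame: the origin (TCP) lies at the very end of the fingers, on their centre line; the grasp point (between the pads) lies 19 mm behind it (r.pinch_z is the z of the grasp point in the tool frame, in mm); z points along the fingers, y is the line along which they close (so a half turn about z gives the same grasp; the last joint's range is limited). The gripper opens to 87 mm and grips with 3 to 60 N. Pads are 19 mm wide; open, the fingers measure 117 mm over their backs; the gripper's body (75 mm by 190 mm) begins 51 mm behind the grasp point.
Start: joints at [-1.33, 0.22, 1.526, -0, 1.395, -0.126], TCP at [224.136, -583.42, 222.538] pointing down, gripper open.
Joint ranges: [-2.98, 2.98], [-0.91, 2.08], [0.09, 2.57], [-1.24, 4.39], [0.2, 2.65], [-2.68, 2.68]. Speed limits (rad/s): [2.57, 2.57, 3.01, 3.14, 3.14, 3.14].

### API

Orientations are given as [roll, pitch, yaw] about the fixed x, y, z axes, in that order (R = Rz(yaw) Ry(pitch) Rx(roll)).
In Python, from station import get_obs, imaging, order, r gives the robot as it stands.
- The arm moves only by the shell command python3 -m handwheel 'ROWS' [FORCE]. ROWS is JSON, a list of rows, each an object with "dr": the turn, a rotation vector about the tool's x, y, z in rad, a list of three; "travel": the shift along the tool's x, y, z in cm, a list of three; "hand": the closure, from -1 (fully open) to 1 (shut). In form: [{"dr": [wx, wy, wz], "travel": [x, y, z], "hand": hand}, ...]. A call has 1 to 20 rows; each row is the pose to reach, as a shift and turn from the pose commanded when the call began, along the tool's axes at that moment; what a row does not reach only later rows make up. A row lasts 1/8 s, in which the tool goes at most 62.5 mm and 10.7 degrees, less where a joint would pass 70% of its speed; a pose out of reach is approached as far as the arm can. A call with a gripper value outside its range is refused whole. The fingers move at their own pace and stop on an object; FORCE is the grip in N (left out, the last holds). Time passes only in rows, so rows that repeat a pose let the fingers close. It gives the time, the measured TCP pose, the force, the opening and the grip force at its end, in the units of the state.
- get_obs(): the state, without advancing time (a new reading comes with each control period).
- imaging.snapshot(name): name is "scene" or "top" or "wrist"; returns the picture (480x640x3 uint8, red, green, blue); there is no depth.
- imaging.calibration(name): a dict with "fx", "fy", "cx", "cy" (pixels), "dist" ([k1, k2, p1, p2, k3] as OpenCV has them; the pictures are not rectified), "R" (3x3) and "t" (3): a world point X has camera coordinates R X + t; the wrist camera has in their place "hand_eye" (4x4, takes a point from camera to tool coordinates, whose origin is the TCP and whose axes are the flange's). Camera axes: x right, y down, z forward; pixel columns grow to the right and rows downward; lengths in mm; the calibration is good to about 2 mm. A picture is of the moment at which its call begins: read the wrist's pose just before it. calibration takes no time and is no camera call.
- order.job_done(): hands the job in; it is judged then, once.
The state is a dict: "time": time; "joint_pos": joint angles; "dq": joint speeds; "joint_efforts": joint torques, N m; "ee_pos": TCP position; "orientation": TCP orientation; "contact_force": force on the tool from outside, world axes, zero at the start; "ft_torque": the same for the moment, N m; "opening": finger opening in mm; "grasp_force": force on a finger pad.
Only numpy, scipy, OpenCV 4.12 (cv2) and the standard library are available. Lean on these libraries where they do the work, as an engineer would, in place of code of your own. Each camera call takes 0.05 s, during which the arm holds its last target. There are 200 camera calls.

### The job

Get the kitchen scale ready for a long tray: push its round button fully down and let it come up again, then draw the sprung tray-support leg out until its pointer is level with the index tab on the track, leaving the cam lever open. Keep the leg at that mark while you slide the cam lever fully closed against the grip cheek by squeezing the two together between the fingers, and finish still holding the leg there like that: do not let go. Leave the index tab and the tin, jars and mug where they are.

Things in the scene. Friction and masses are not known exactly. Their poses are not given: they have to be found in the camera images.
- scale: grey platform scale, 180 (x) x 200 (y) x 56 mm high, fixed to the worktop; steel plate on it, top 66 mm up. Origin: centre of its underside. Its -x side faces the robot and has the control strip (display, push button). From its -y side (robot's right) an aluminium track, 8 mm high, 116 mm wide, 180 mm long, runs out in its own -y direction; the pull-out leg slides along it
- button (a joint): round spring push button, 24 mm across, on the control strip; 0 = up, 0.006 = fully down (m); needs about 5 N to go fully down and springs back up
- button_top (a point): centre of the push button's top; press straight down
- leg (a joint): how far the leg is drawn out (m), 0 = right in (where it starts), 0.10 = full, in the scale's own -y direction. A spring of 3 to 5 N draws it back in whenever nothing holds it. Its head: a black foot 62 (x) x 46 (y) mm, top 20 mm up; on it a fixed black grip cheek and a steel cam lever facing each other across the scale's x; at the outer end a rubber tray bar
- leg_grip (a point): point on the leg, 48 mm above the worktop, midway between the outer faces of cheek and lever when the lever is closed (each then 16 mm from it along the scale's x, so 32 mm grip). With the leg right in it is 45 mm outside the scale's side. A gripper centred here, closing along the scale's x, shuts the lever without shifting the leg
- leg_bar (a point): middle of the tray bar on the leg: round, level, 18 mm thick (48 to 66 mm above the worktop), 128 mm long along the scale's x, 34 mm from leg_grip in the scale's own -y direction. Open fingers standing either side of cheek and lever, at leg_grip, can draw the leg out by pushing against this bar's inner side (25 mm from leg_grip) without squeezing
- leg_pointer (a point): tip of the leg's small black pointer, on the robot's side of the head's foot, abreast of leg_grip, 14 mm above the worktop
- index (a joint): where the index tab (the length mark) stands along the track (m), on the same measure as the leg: leg and index joints are equal when the pointer is level with the mark. It varies; the tab slides stiffly and must be left where it is
- index_mark (a point): on top of the index tab's rib, 19 mm above the worktop: small black tab, 26 (x) x 12 (y) mm, with a rib 4 mm wide along its middle, overhanging the robot-side edge of the track; the point is 50 mm from the leg's centre line. The pointer is level with it when both have the same position along the scale's y. The fingers must pass above it
- lever (a joint): cam lever on the leg's head, slides in the scale's own +x direction (away from the robot) towards the cheek (m): 0 = open, 0.012 = closed, against its stop. It slides with about 4 N of friction and stays where it is put; it starts 0 to 2 mm in
- lever_pad: the cam lever's steel pad, a ribbed block 14 (x) x 36 (y) mm, from 24 to 60 mm above the worktop, with a roll 6 mm high on top. Origin on the worktop, under leg_grip while the lever is open; it travels with the lever (12 mm in the scale's +x when closed). The pad's outer face is 28 mm from the origin in the scale's -x direction
- lever_face (a point): centre of the lever pad's outer face, facing the robot, 42 mm above the worktop
- leg_cheek: the black grip cheek fixed to the leg, 14 (x) by 36 (y) mm, from 20 to 60 mm above the worktop; origin on the worktop under leg_grip; its outer face is 16 mm from that in the scale's +x direction
- tuna_tin: bystander: low round fish tin, 86 mm across, 40 mm high, standing on the worktop; origin: centre of its underside
- spice_a: bystander: small square spice jar with a mustard lid, 42x42x96 mm, standing on the worktop; origin: centre of its underside
- mug_tea: bystander: white mug, 88 mm across without its handle, 95 mm high, standing on the worktop; origin: centre of its underside
- honey_jar: bystander: round honey jar with a dark lid, 65 mm across, 86 mm high, standing on the worktop; origin: centre of its underside

How it is judged (in metres and radians):
On the way, in this order (a step that is already met when the one before it is completed fails the run):
1. the button is fully down (value of joint button above 0.005 m), for 0.05 s.
2. the button is up again (value of joint button below 0.0015 m), for 0.1 s.
3. the leg is held out with its pointer level with the index tab (within 6 mm), cam lever still open (y of leg_pointer in the frame of index_mark between -0.006 and 0.006 m and value of joint lever below 0.006 m), for 0.2 s.
4. the cam lever is closed with the leg at the mark (y of leg_pointer in the frame of index_mark between -0.006 and 0.006 m and value of joint lever above 0.0105 m), for 0.2 s.
At the end, for the whole second after the job is handed in: The leg's pointer is level with the index tab within 6 mm and at rest, the cam lever is closed to within 1.5 mm of its stop, the button is up, and the fingers still squeeze lever and cheek between them (over 2 N on each) (all of step 4 and value of joint button below 0.0015 m and contact force between the fingers and lever_pad above 2 N and contact force between the fingers and leg_cheek above 2 N and velocity of joint leg between -0.01 and 0.01 m/s); the arm keeps its last pose, push and grip.
It fails at once if the cam lever is slid more than halfway while the leg's pointer is over 10 mm off the mark (value of joint lever above 0.006 m and not (y of leg_pointer in the frame of index_mark between -0.01 and 0.01 m)).
It fails at once if the index tab is pushed more than 4 mm from its place (distance of index_mark from where it was at the start of the episode above 0.004 m).
It fails at once if a tin, jar or mug is moved more than 30 mm (distance of any of tuna_tin, spice_a, mug_tea, honey_jar from where it was at the start of the episode above 0.03 m).
It also fails if it takes over 51 s, if anything falls off the work surface, if the arm or the gripper's body presses on something with over 40 N, if the wrist force passes 120 N, or if a joint passes its speed limit or range.

## Working session

There is one attempt and no reset: what is moved stays moved. The work goes in short steps, Python scripts to look and compute and a shell command to move; the robot and the scene stay as the last step left them, time stands still between calls to the robot, and variables do not carry over. Pictures are saved under pics/ and viewed, at most 12 in all, crops included, and the job is handed in when it is done.

```bash
ls; mkdir -p pics; python3 - <<'E'
from station import get_obs, imaging, order, r
import cv2
print(get_obs())
for n in("scene","top"):
    im=imaging.snapshot(n); cv2.imwrite(f"pics/{n}0.png",im[:,:,::-1])
    print(imaging.calibration(n))
print(imaging.calibration("wrist"))
E
```

```text
pics
{'time': 0.0, 'joint_pos': array([-1.33008510e+00,  2.21230706e-01,  1.52761725e+00, -2.00729809e-05,
        1.39467659e+00, -1.26097193e-01]), 'dq': array([ 0.00134125, -0.00032942, -0.00074523,  0.00064088, -0.00067613,
       -0.00060514]), 'joint_efforts': array([-2.15763786e-03, -4.94622016e+01, -3.87374997e+01,  6.98170066e-02,
        5.70463773e-02, -1.60286327e-04]), 'ee_pos': array([ 223.99200406, -582.8214364 ,  221.43115954]), 'orientation': array([-3.13967362e+00, -2.23362129e-04,  3.66811741e-01]), 'contact_force': array([-0.77680283, -0.03885637, -0.08584208]), 'ft_torque': array([-0.04039669,  0.02372694,  0.00850687]), 'grasp_force': 0.0, 'opening': 86.81574605960486}
{'fx': 571.8368418086928, 'fy': 571.8368418086928, 'cx': 323.06157186213505, 'cy': 237.78742802108857, 'dist': array([0.03806391, 0.        , 0.        , 0.        , 0.        ]), 'R': array([[ 0.88027648, -0.47400588, -0.02077858],
       [-0.2600237 , -0.44533233, -0.85677698],
       [ 0.39686396,  0.75960354, -0.51526834]]), 't': array([-408.82737263,  232.91552387, 1398.27934951])}
{'fx': 481
[... 259 characters left out ...]
0e-01,  5.61860792e-04, -9.91059304e-02],
       [ 9.91073854e-02,  7.30762920e-03, -9.95049911e-01]]), 't': array([  30.91617519,  508.40493677, 1222.80800034])}
{'fx': 338.2464958374724, 'fy': 338.2464958374724, 'cx': 319.4181615706801, 'cy': 235.32245287300765, 'dist': array([-0.00320146,  0.        ,  0.        ,  0.        ,  0.        ]), 'hand_eye': array([[-3.50080111e-04, -9.54766645e-01, -2.97355900e-01,
         8.26854913e+01],
       [ 9.99999883e-01, -4.33348946e-04,  2.14110597e-04,
        -1.67125176e+00],
       [-3.33284522e-04, -2.97355790e-01,  9.54766685e-01,
        -1.61529677e+02],
       [ 0.00000000e+00,  0.00000000e+00,  0.00000000e+00,
         1.00000000e+00]])}
```

View pics/top0.png

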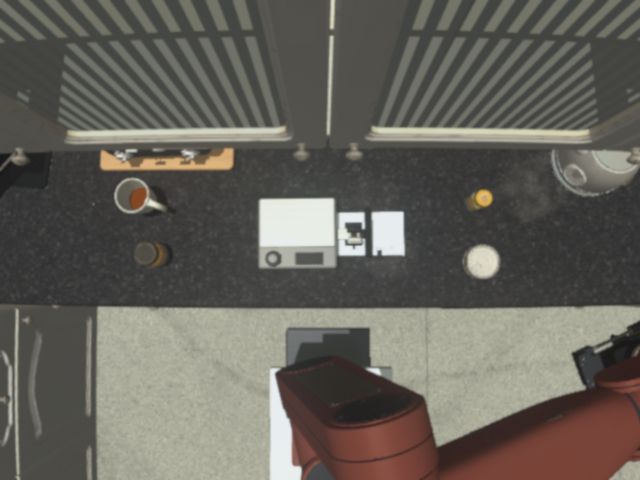

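View pics/scene0.png

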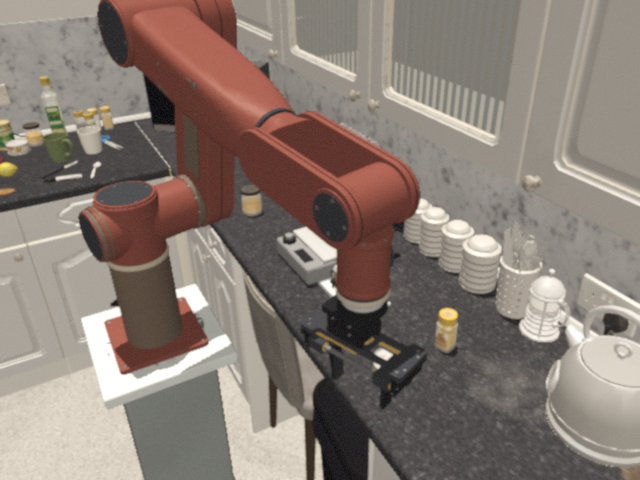

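The top view shows the scale at about (259–336, 198–268), the button at (273,258), the leg head at (352,234), the bar at (368,233) and the tab near (379,253). The scene view is mostly blocked by the arm. Next I'll convert these pixels to positions.

```bash
cat > h.py <<'E'
import numpy as np, cv2
from scipy.spatial.transform import Rotation as Ro
from station import get_obs, imaging
def cam(name,obs=None):
    c=imaging.calibration(name); K=np.array([[c['fx'],0,c['cx']],[0,c['fy'],c['cy']],[0,0,1]])
    if name=="wrist":
        T=np.eye(4);T[:3,:3]=Ro.from_euler('xyz',obs['orientation']).as_matrix();T[:3,3]=obs['ee_pos']
        W=T@c['hand_eye']; return K,c['dist'],W[:3,:3],W[:3,3]
    R=np.array(c['R']);return K,c['dist'],R.T,-R.T@np.array(c['t'])
def plane(C,px,z):
    K,d,R,o=C; z=np.broadcast_to(z,len(px))
    u=cv2.undistortPoints(np.array(px,float).reshape(-1,1,2),K,d)[:,0]
    v=np.c_[u,np.ones(len(u))]@R.T
    return o+v*((z-o[2])/v[:,2])[:,None]
def proj(C,P):
    K,d,R,o=C
    return cv2.projectPoints(np.array(P,float),cv2.Rodrigues(R.T)[0],-R.T@o,K,d)[0][:,0]
E
python3 - <<'E'
from h import *
im=cv2.imread('pics/top0.png'); C=cam('top')
print(plane(C,[(273,258),(352,234),(368,233),(379,253),(150,254),(482,262),(480,200),(132,196)],[58,60,60,19,86,40,96,95]).round(0))
g=cv2.cvtColor(im,cv2.COLOR_BGR2GRAY)
m=((g>80)).astype(np.uint8); m[:,:250]=0;m[:,415:]=0;m[:185]=0;m[280:]=0
for c in cv2.findContours(m,0,2)[0]:
    if cv2.contourArea(c)>100: print(cv2.minAreaRect(c))
p=im[190:275,250:415]; cv2.imwrite('pics/topc.png',cv2.resize(p,None,fx=4.8,fy=4.8,interpolation=2))
E
```

```text
[[ 433.  146.   58.]
 [ 494.  -52.   60.]
 [ 496.  -93.   60.]
 [ 448. -125.   19.]
 [ 441.  452.   86.]
 [ 423. -389.   40.]
 [ 575. -370.   96.]
 [ 587.  501.   95.]]
((389.0369873046875, 238.49864196777344), (61.25429916381836, 37.196720123291016), 87.87889862060547)
((311.0, 233.0), (72.0, 110.0), 90.0)
```

View pics/topc.png

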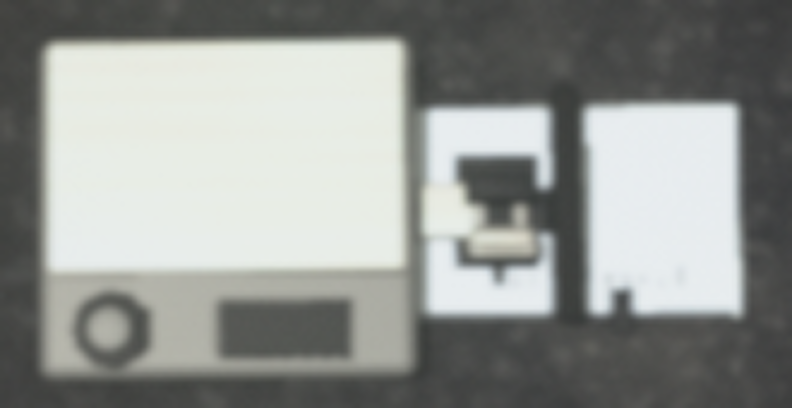

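The crop shows the pointer at crop (498,280), the tab at (621,303), the bar centred near x=568 and the button at (112,330). The lever is open. I'll move above for a wrist view, with the fingers shut for the button press.

```bash
python3 -m handwheel '[{"dr":[0,0,-1.204],"travel":[41.7,-40.0,-7.8],"hand":1},{"dr":[0,0,-1.204],"travel":[41.7,-40.0,-7.8],"hand":1},{"dr":[0,0,-1.204],"travel":[41.7,-40.0,-7.8],"hand":1},{"dr":[0,0,-1.204],"travel":[41.7,-40.0,-7.8],"hand":1},{"dr":[0,0,-1.204],"travel":[41.7,-40.0,-7.8],"hand":1},{"dr":[0,0,-1.204],"travel":[41.7,-40.0,-7.8],"hand":1},{"dr":[0,0,-1.204],"travel":[41.7,-40.0,-7.8],"hand":1},{"dr":[0,0,-1.204],"travel":[41.7,-40.0,-7.8],"hand":1},{"dr":[0,0,-1.204],"travel":[41.7,-40.0,-7.8],"hand":1},{"dr":[0,0,-1.204],"travel":[41.7,-40.0,-7.8],"hand":1},{"dr":[0,0,-1.204],"travel":[41.7,-40.0,-7.8],"hand":1},{"dr":[0,0,-1.204],"travel":[41.7,-40.0,-7.8],"hand":1},{"dr":[0,0,-1.204],"travel":[41.7,-40.0,-7.8],"hand":1},{"dr":[0,0,-1.204],"travel":[41.7,-40.0,-7.8],"hand":1},{"dr":[0,0,-1.204],"travel":[41.7,-40.0,-7.8],"hand":1},{"dr":[0,0,-1.204],"travel":[41.7,-40.0,-7.8],"hand":1}]' 10
python3 - <<'E'
from h import *
o=get_obs();im=imaging.snapshot('wrist');cv2.imwrite('pics/w1.png',im[:,:,::-1])
np.save('w1.npy',np.r_[o['ee_pos'],o['orientation']]);print(o['ee_pos'],o['orientation'],o['joint_pos'])
E
```

```text
time: 2.1
ee_pos: [469.9, -60.8, 300.6]
orientation: [3.142, 0.0, 1.57]
contact_force: [-0.3, -0.2, -0.8]
opening: 0.3
grasp_force: 0.0
[469.88949035 -60.77506494 300.5616179 ] [3.14154399e+00 3.68988357e-05 1.57027156e+00] [-2.95271500e-01 -1.91284867e-01  1.79787976e+00 -2.11834466e-05
  1.53494047e+00 -2.94745970e-01]
```

View pics/w1.png

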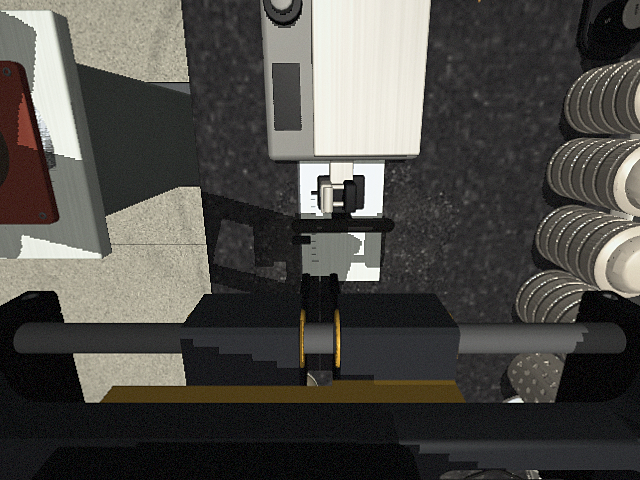

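The wrist view shows the button at (283,8), the scale's near edge at row 157, the leg head at (340,190), the bar at row 225 and the tab at (301,240). I'll zoom in and measure.

```bash
python3 - <<'E'
from h import *
im=cv2.imread('pics/w1.png'); cv2.imwrite('pics/w1c.png',cv2.resize(im[145:265,280:400],None,fx=5,fy=5,interpolation=cv2.INTER_NEAREST))
w=np.load('w1.npy');C=cam('wrist',dict(ee_pos=w[:3],orientation=w[3:]))
g=cv2.cvtColor(im,cv2.COLOR_BGR2GRAY)
# track edges (z=8), long sides by rows; plate edges
for r in (245,250,255,262,270): 
    print(r, g[r,296:304], g[r,376:390])
m=(g[:40,258:312]); print(m[::2,::2])
E
```

```text
245 [ 31  36  30  32  39  72 140 134] [124 125 124 125 132  13  24  27  23  50  52  60  61  49]
250 [ 35  28  34  36  42  36 135 124] [128 125 129 130  84  25  34  40  40  72  80  84  75  63]
255 [ 37  25  30  33  48  37 129 123] [125 124 124 125  88  48  28  27  34  59  56  53  57  52]
262 [ 38  35  36  30  32  39 107 127] [128 124 127 123  17  15  38  50  76  62  52  53  59  50]
270 [ 26  31  30  33  34  45  83 128] [244 245 253 246  26  48  52  54  62  58  53  40  45  49]
[[ 46  99 110  60  58  56  70 155 158 158 170 176 178 179 178 180 162  48
   65  71  71  67 148 165 160 160 161]
 [ 50  94 133  53  65  61  31 146 161 162 168 168 175 177 181 183 160  31
   74  72  76  53  89 163 162 161 162]
 [ 43  86 137  37  57  63  59 100 151 166 166 170 172 177 179 162 104  36
   73  69  71  45  48 165 159 163 163]
 [ 45  80 129  16  62  62  65  29 102 158 169 173 180 174 173 125  31  37
   76  71  74  26 132 161 162 158 162]
 [ 48  69 127  29  71  61  61  12  37  88 148 151 160 149 104  36  44  79
   72  73  78   5 179 163 162 160 162]
 [ 43  69 118  50  45  62  62  75  13  35  34  48  51  
[... 940 characters left out ...]
 161 162 161 156 168]
 [ 38  32 121 130 153 164 166 163 162 165 170 173 170 171 170 172 164 162
  163 161 161 165 158 159 164 161 165]
 [ 43  38 113 130 148 162 164 163 164 160 164 163 164 164 164 161 161 159
  164 160 163 160 163 161 158 166 168]
 [ 42  44 114 126 149 166 162 162 160 162 163 163 160 161 162 165 162 164
  162 161 161 166 161 159 163 159 168]
 [ 47  36 109 124 151 165 162 163 163 163 163 162 164 165 163 164 162 164
  163 162 161 163 162 163 159 161 168]
 [ 46  38 107 124 150 163 165 165 161 162 160 164 162 160 164 166 164 163
  163 163 161 160 165 162 162 162 171]
 [ 47  42  46 126 145 163 163 164 162 164 162 164 164 164 162 162 164 161
  157 164 160 163 163 165 165 155 170]]
```

View pics/w1c.png

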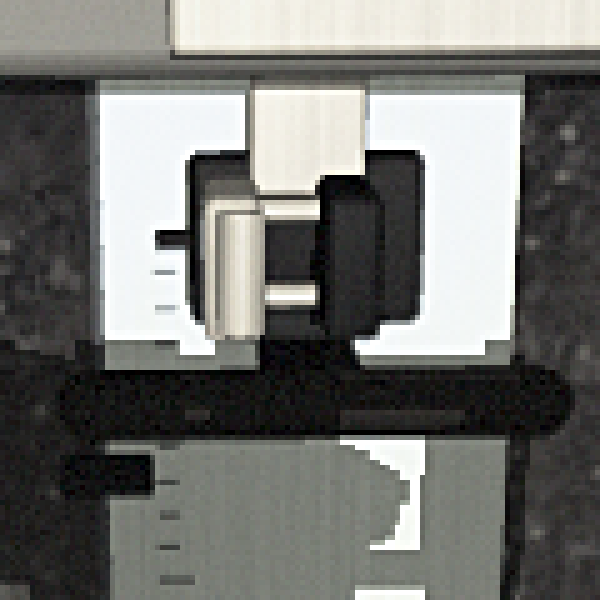

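```bash
python3 - <<'E'
from h import *
w=np.load('w1.npy');C=cam('wrist',dict(ee_pos=w[:3],orientation=w[3:]))
f=lambda x,y:(280+x/5-.4,145+y/5-.4)
P={'ptr':(f(158,238),14),'tabc':(f(108,476),17),'tabL':(f(62,476),15),'tabR':(f(155,476),15),'barL':(f(57,402),57),'barR':(f(572,402),57),
'trTL':(f(97,100),8),'trBL':((301.7,270),8),'trTR':(f(524,100),8),'trBR':((379.6,270),8),
'leverTL':(f(218,212),66),'leverBL':(f(218,338),66),'leverR':(f(263,275),66),'cheekR':(f(382,260),60),'footL':(f(188,235),20),'footR':(f(425,235),20),
'btn':((283,8),60),'edgeL':((273,157),56),'edgeR':((417,157),56),'plateBL':(f(172,52),66)}
q=plane(C,[v[0] for v in P.values()],[v[1] for v in P.values()])
for k,v in zip(P,q): print(k,v.round(1))
# cross-check with top
T=cam('top'); g=lambda x,y:(250+x/4.8-.4,190+y/4.8-.4)
print(plane(T,[g(498,281),g(621,303),g(568,85),g(568,322),g(112,330)],[14,17,57,57,60]).round(1))
im=cv2.imread('pics/w1.png',0)
for z in(56,60,64): print(z,plane(C,[(258+24,0),(258+27,9)],z).round(1)[0])
E
```

```text
ptr [459.  -56.4  14. ]
tabc [ 444.7 -122.2   17. ]
tabL [ 431.8 -122.9   15. ]
tabR [ 457.7 -122.9   15. ]
barL [434.6 -89.8  57. ]
barR [562.6 -89.9  57. ]
trTL [443.1 -20.7   8. ]
trBL [ 444.1 -171.3    8. ]
trTR [555.8 -20.8   8. ]
trBR [ 557.3 -171.5    8. ]
leverTL [474.4 -41.   66. ]
leverBL [474.5 -71.4  66. ]
leverR [485.1 -56.1  66. ]
cheekR [514.  -53.6  60. ]
footL [467.1 -54.6  20. ]
footR [529.5 -54.6  20. ]
btn [432.6 143.1  60. ]
edgeL [415.6  -7.3  56. ]
edgeR [584.5  -7.4  56. ]
plateBL [463.8  -4.4  66. ]
[[ 460.8  -58.5   14. ]
 [ 448.6 -124.9   17. ]
 [ 561.9  -93.5   57. ]
 [ 436.7  -92.3   57. ]
 [ 432.4  146.1   60. ]]
56 [431.4 151.5  56. ]
60 [431.8 150.2  60. ]
64 [432.2 149.   64. ]
```

```bash
python3 -m handwheel '[{"dr":[0,0,0],"travel":[21.0,-3.8,10],"hand":1},{"dr":[0,0,0],"travel":[21.0,-3.8,10],"hand":1},{"dr":[0,0,0],"travel":[21.0,-3.8,10],"hand":1},{"dr":[0,0,0],"travel":[21.0,-3.8,10],"hand":1},{"dr":[0,0,0],"travel":[21.0,-3.8,21.5],"hand":1},{"dr":[0,0,0],"travel":[21.0,-3.8,21.5],"hand":1},{"dr":[0,0,0],"travel":[21.0,-3.8,21.5],"hand":1},{"dr":[0,0,0],"travel":[21.0,-3.8,21.5],"hand":1},{"dr":[0,0,0],"travel":[21.0,-3.8,21.5],"hand":1}]'
python3 - <<'E'
from h import *
o=get_obs();im=imaging.snapshot('wrist');cv2.imwrite('pics/w2.png',im[0:300,180:480,::-1])
print(o['ee_pos'])
E
```

```text
time: 3.28
ee_pos: [434.2, 149.7, 88.3]
orientation: [3.137, -0.001, 1.57]
contact_force: [0.5, -0.3, -0.0]
opening: 0.6
grasp_force: 0.0
[434.24649667 149.70893282  88.34104795]
```

View pics/w2.png

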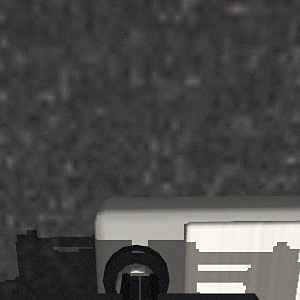

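The button ring is around crop (136,277), directly under the fingertips. I'll press down in small steps.

```bash
python3 - <<'E'
from h import *
C=cam('wrist',get_obs())
print(plane(C,[(316,277)]*2,[57,62]).round(1))
E
python3 -m handwheel '[{"dr":[0,0,0],"travel":[0,-0.1,1.2],"hand":1},{"dr":[0,0,0],"travel":[0,-0.1,1.5],"hand":1},{"dr":[0,0,0],"travel":[0,-0.1,1.8],"hand":1},{"dr":[0,0,0],"travel":[0,-0.1,1.8],"hand":1}]'
```

```text
[[432.  146.4  57. ]
 [432.  148.7  62. ]]
time: 3.82
ee_pos: [432.3, 149.7, 71.7]
orientation: [3.14, 0.0, 1.571]
contact_force: [-13.5, -3.3, 38.2]
opening: 0.5
grasp_force: 18.7
```

```bash
for i in 1 2; do python3 -m handwheel '[{"dr":[0,0,0],"travel":[0,0,-0.2],"hand":1},{"dr":[0,0,0],"travel":[0,0,-0.2],"hand":1}]' | egrep 'ee_pos|contact|grasp'; done; python3 - <<'E'
from h import *
im=imaging.snapshot('scene');C=cam('scene');p=proj(C,[[432,148,62]])[0];print(p)
x,y=map(int,p);cv2.imwrite('pics/s2.png',cv2.resize(im[y-60:y+60,x-80:x+80,::-1],None,fx=5,fy=5))
E
```

```text
ee_pos: [432.2, 149.6, 72.1]
contact_force: [-6.2, -1.3, 20.4]
grasp_force: 10.3
ee_pos: [432.1, 149.6, 72.5]
contact_force: [1.9, -0.6, 3.6]
grasp_force: 2.4
[288.40792014 238.32667208]
```

View pics/s2.png

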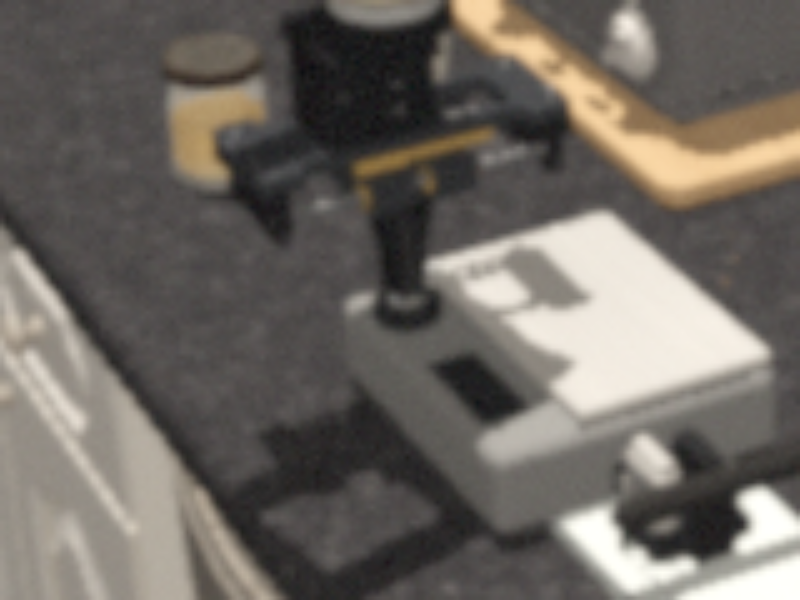

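Fingers are on the button. I'll raise a few mm to confirm the spring curve, meaning it bottomed out, and then retract.

```bash
for i in 1 2; do python3 -m handwheel '[{"dr":[0,0,0],"travel":[0,0,-0.2],"hand":1},{"dr":[0,0,0],"travel":[0,0,-0.2],"hand":1}]' | egrep 'ee_pos|contact|grasp'; done;  python3 -m handwheel '[{"dr":[0,0,0],"travel":[0,0,-0.5],"hand":1},{"dr":[0,0,0],"travel":[0,0,-0.5],"hand":1}]' | egrep 'ee_pos|contact|grasp'
```

```text
ee_pos: [431.6, 149.6, 73.9]
contact_force: [3.1, -0.4, 3.9]
grasp_force: 1.9
ee_pos: [430.8, 149.5, 75.4]
contact_force: [2.2, 0.3, 2.9]
grasp_force: 1.5
ee_pos: [430.0, 149.5, 80.1]
contact_force: [-0.7, -0.1, 0.2]
grasp_force: 0.0
```

The force fell gradually from 3.9 N to 0 over about 6 mm, so the button was fully pressed and is now released. Next, over to the leg with the fingers open.

```bash
python3 -m handwheel '[{"dr":[0,0,0],"travel":[0,0,-6],"hand":1},{"dr":[0,0,0],"travel":[0,0,-8],"hand":-1},{"dr":[0,0,0],"travel":[0,0,-8],"hand":-1},{"dr":[0,0,0],"travel":[-20.6,6.8,-8],"hand":-1},{"dr":[0,0,0],"travel":[-20.6,6.8,-8],"hand":-1},{"dr":[0,0,0],"travel":[-20.6,6.8,-8],"hand":-1},{"dr":[0,0,0],"travel":[-20.6,6.8,-8],"hand":-1},{"dr":[0,0,0],"travel":[-20.6,6.8,-3],"hand":-1},{"dr":[0,0,0],"travel":[-20.6,6.8,-3],"hand":-1},{"dr":[0,0,0],"travel":[-20.6,6.8,-3],"hand":-1},{"dr":[0,0,0],"travel":[-20.6,6.8,-3],"hand":-1},{"dr":[0,0,0],"travel":[-20.6,6.8,-3],"hand":-1}]' 20
python3 - <<'E'
from h import *
o=get_obs();print(o['ee_pos'],o['orientation'])
E
```

```text
time: 6.62
ee_pos: [499.9, -56.3, 112.0]
orientation: [3.139, 0.001, 1.572]
contact_force: [0.5, 0.4, 1.1]
opening: 86.4
grasp_force: 0.0
[499.88710361 -56.32651521 112.00049892] [3.13917899e+00 6.65245137e-04 1.57158464e+00]
```

```bash
python3 -m handwheel '[{"dr":[0,0,0],"travel":[0,-0.1,3],"hand":-1},{"dr":[0,0,0],"travel":[0,-0.1,5],"hand":-1},{"dr":[0,0,0],"travel":[0,-0.1,6.5],"hand":-1},{"dr":[0,0,0],"travel":[0,-0.1,8],"hand":-1},{"dr":[0,0,0],"travel":[0,-0.1,8.3],"hand":-1},{"dr":[0,0,0],"travel":[0,-0.1,8.3],"hand":-1},{"dr":[0,0,0],"travel":[0,-0.1,8.3],"hand":-1}]'
python3 - <<'E'
from h import *
o=get_obs();im=imaging.snapshot('wrist');cv2.imwrite('pics/w3.png',im[:,:,::-1]);print(o['ee_pos'])
E
```

```text
time: 7.5
ee_pos: [498.6, -56.6, 28.2]
orientation: [3.14, 0.0, 1.571]
contact_force: [-0.6, -0.5, 0.5]
opening: 86.9
grasp_force: 0.0
[498.60418844 -56.6473784   28.23342106]
```

View pics/w3.png

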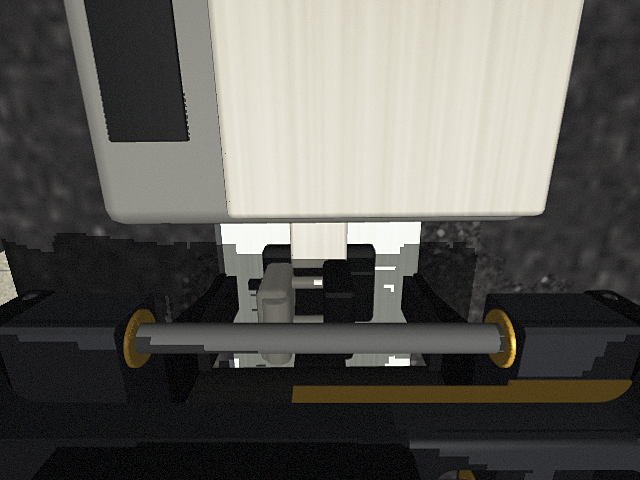

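The fingers straddle the lever at (276,310) and the cheek at (350,290), with the pointer at (253,285). Drawing out 70 mm first.

```bash
python3 -m handwheel '[{"dr":[0,0,0],"travel":[-1,0,0],"hand":-1},{"dr":[0,0,0],"travel":[-1.8,0,0],"hand":-1},{"dr":[0,0,0],"travel":[-2.6,0,0],"hand":-1},{"dr":[0,0,0],"travel":[-3.4,0,0],"hand":-1},{"dr":[0,0,0],"travel":[-4.2,0,0],"hand":-1},{"dr":[0,0,0],"travel":[-5,0,0],"hand":-1},{"dr":[0,0,0],"travel":[-5.8,0,0],"hand":-1},{"dr":[0,0,0],"travel":[-6.5,0,0],"hand":-1},{"dr":[0,0,0],"travel":[-7.0,0,0],"hand":-1},{"dr":[0,0,0],"travel":[-7.0,0,0],"hand":-1},{"dr":[0,0,0],"travel":[-7.0,0,0],"hand":-1}]'
python3 - <<'E'
from h import *
o=get_obs();im=imaging.snapshot('wrist');np.save('w4.npy',np.r_[o['ee_pos'],o['orientation']]);print(o['ee_pos'])
cv2.imwrite('pics/w4f.png',im[:,:,::-1])
C=cam('wrist',o);print(proj(C,[[459,-122.4+11.4,14],[444.7,-122.4,19]]))
cv2.imwrite('pics/w4.png',cv2.resize(im[220:370,200:400,::-1],None,fx=4,fy=4,interpolation=cv2.INTER_NEAREST))
E
```

```text
time: 8.93
ee_pos: [497.8, -126.4, 27.4]
orientation: [-3.141, -0.0, 1.571]
contact_force: [1.7, 3.8, 1.8]
opening: 87.0
grasp_force: 1.8
[ 497.75502123 -126.44031255   27.4302379 ]
[[249.60083458 259.26343626]
 [223.11615479 281.9352212 ]]
```

View pics/w4.png

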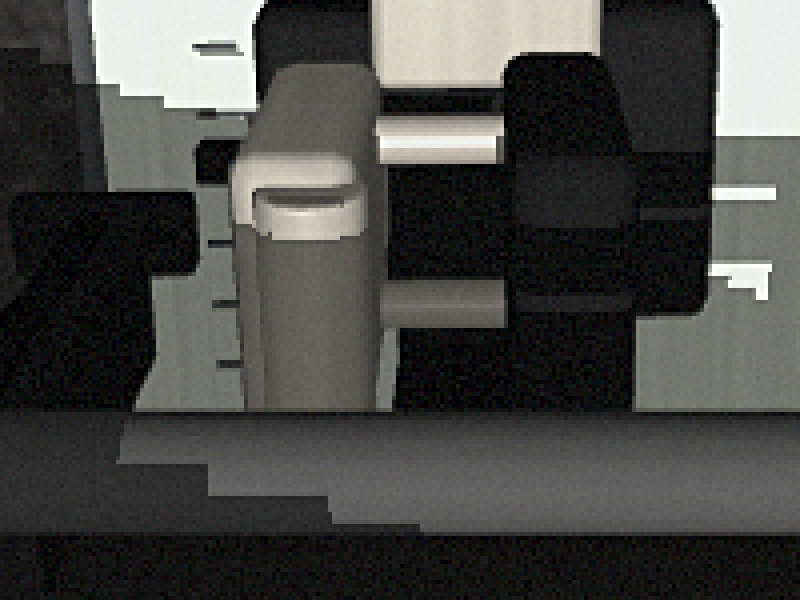

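The pointer is at crop (200,161), about (249.5,260). The tab is centred at (110,233), about (227,278), so some travel is still needed.

```bash
python3 - <<'E'
from h import *
w=np.load('w4.npy');C=cam('wrist',dict(ee_pos=w[:3],orientation=w[3:]))
f=lambda x,y:(200+x/4-.4,220+y/4-.4)
print(plane(C,[f(200,161),f(110,192),f(150,275)],[14,14,14]).round(1),plane(C,[f(110,233)],17).round(1))
E
```

```text
[[ 459.  -111.3   14. ]
 [ 446.1 -116.    14. ]
 [ 450.8 -128.8   14. ]] [[ 446.5 -120.9   17. ]]
```

```bash
python3 -m handwheel '[{"dr":[0,0,0],"travel":[-0.5,0.05,0],"hand":-1},{"dr":[0,0,0],"travel":[-0.9,0.05,0],"hand":-1},{"dr":[0,0,0],"travel":[-1.1,0.05,0],"hand":-1},{"dr":[0,0,0],"travel":[-1.1,0.05,0],"hand":-1},{"dr":[0,0,0],"travel":[-1.1,0.05,0],"hand":-1},{"dr":[0,0,0],"travel":[-1.1,0.05,0],"hand":-1},{"dr":[0,0,0],"travel":[-1.1,0.05,0],"hand":-1}]'
python3 - <<'E'
from h import *
o=get_obs();im=imaging.snapshot('wrist');np.save('w5.npy',np.r_[o['ee_pos'],o['orientation']]);print(o['ee_pos'])
C=cam('wrist',o);print(proj(C,[[459,-122.4,14],[444.7,-122.4,19]]))
cv2.imwrite('pics/w5.png',cv2.resize(im[220:370,200:400,::-1],None,fx=4,fy=4,interpolation=cv2.INTER_NEAREST))
E
```

```text
time: 9.85
ee_pos: [498.1, -137.3, 27.3]
orientation: [-3.141, -0.0, 1.571]
contact_force: [-2.9, 3.7, 2.3]
opening: 87.1
grasp_force: 1.8
[ 498.12440015 -137.32439262   27.34486832]
[[248.9775241  260.16837567]
 [220.68554912 263.57337366]]
```

View pics/w5.png

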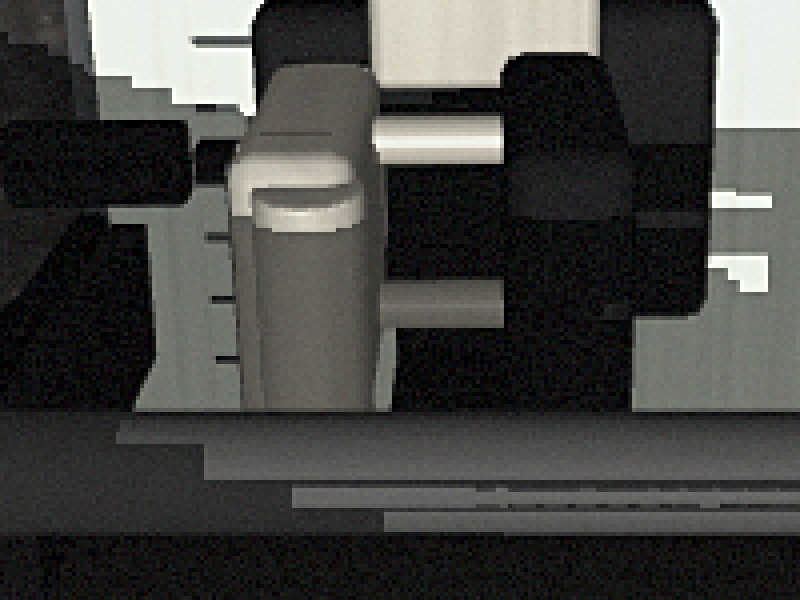

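The pointer (rows 140–183, centre 161) is level with the tab (rows 120–205, centre 162), and the lever is still open. Squeezing in place now, with the bar still bearing on the fingers.

```bash
python3 -m handwheel '[{"dr":[0,0,0],"travel":[0,0,0],"hand":0},{"dr":[0,0,0],"travel":[0,0,0],"hand":0.3},{"dr":[0,0,0],"travel":[0,0,0],"hand":1},{"dr":[0,0,0],"travel":[0,0,0],"hand":1},{"dr":[0,0,0],"travel":[0,0,0],"hand":1},{"dr":[0,0,0],"travel":[0,0,0],"hand":1},{"dr":[0,0,0],"travel":[0,0,0],"hand":1},{"dr":[0,0,0],"travel":[0,0,0],"hand":1},{"dr":[0,0,0],"travel":[0,0,0],"hand":1},{"dr":[0,0,0],"travel":[0,0,0],"hand":1},{"dr":[0,0,0],"travel":[0,0,0],"hand":1},{"dr":[0,0,0],"travel":[0,0,0],"hand":1}]' 25
python3 - <<'E'
from h import *
o=get_obs();im=imaging.snapshot('wrist');print(o['ee_pos'])
cv2.imwrite('pics/w6.png',cv2.resize(im[220:370,200:400,::-1],None,fx=4,fy=4,interpolation=cv2.INTER_NEAREST))
E
```

```text
time: 11.4
ee_pos: [499.0, -137.5, 27.5]
orientation: [3.14, 0.0, 1.571]
contact_force: [3.3, 4.8, -2.1]
opening: 31.3
grasp_force: 26.0
[ 499.03796118 -137.50200936   27.47997658]
```

View pics/w6.png

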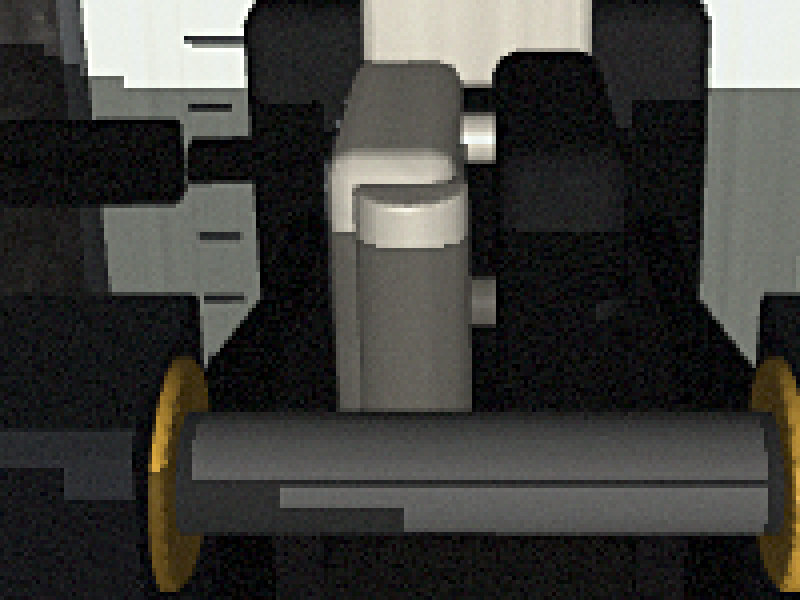

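The lever is closed (opening 31.3 mm, 26 N grip) and the pointer is still level with the tab (rows 160 and 162).

```bash
python3 -c "
from station import order
print(order.job_done())"
```

```text
the job is handed in; nothing more can be done
None
```

I handed the job in at about 11.5 s, with the button pressed and released, the leg drawn out level with the index tab, and the cam lever squeezed shut and still held; the hand-in returned no verdict, so the result is not confirmed.

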